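# Load the orbital shaker: each vessel into the clamp of its size

## Task

Load the orbital shaker: pick up the four vessels waiting on the bench beside it (conical flask, clear stoppered bottle, amber bottle with the white cap, dropper bottle) and stand each one in the spring clamp on the platform that fits its width, fully home on the clamp's base. Keep the glass upright, lower it gently instead of dropping it, and leave all four released and at rest.

Things in the scene. Friction and masses are not known exactly. Their poses are not given: they have to be found in the camera images.
- flask: Conical (Erlenmeyer) flask of clear glass with a grey plastic screw cap; base 85 mm across, 148 mm tall, 0.17 kg. The cap, 39 mm across, spans 118 to 148 mm above the origin, the neck under it is 33 mm across down to 98 mm. The cap is screwed fast: lift by it. Origin: centre of the underside; z up.
- clear_bottle: Round clear-glass reagent bottle with a flat glass stopper; 64 mm across, 115 mm tall, 0.26 kg. The disc of the stopper, 50 mm across, spans 102 to 114 mm above the origin and overhangs the neck (36 mm across under it, widening to 43 mm at 88 mm). The stopper is secured for shaking: lift by it. Origin: centre of the underside; z up.
- amber_bottle: Round amber-glass bottle with a white screw cap; 49 mm across, 96 mm tall, 0.17 kg. The cap, 34 mm across, spans 86 to 96 mm above the origin; below it the bottle widens from 33 mm at 82 mm to 49 mm at 54 mm. The cap is screwed fast: lift by it. Origin: centre of the underside; z up.
- dropper_bottle: Small amber-glass dropper bottle with a black cap and rubber teat; 38 mm across, 99 mm tall, 0.05 kg. The cap, 23 mm across, spans 62 to 74 mm above the origin, the teat tapers above it to 9 mm at the top; below the cap the bottle widens from 20 mm at 58 mm to 35 mm at 42 mm. The cap is screwed fast: lift by it. Origin: centre of the underside; z up.
- clamp_flask: Fixed spring clamp on the shaker: steel base disc, ring of six upright steel fingers (they do not give) flared at the top, garter spring round them. 90 mm across inside, for the conical flask (85 mm). Flare from 25 to 35 mm above the origin, mouth 16 mm wider. Origin: centre of the disc's underside, on the platform; the disc is 3 mm thick, so a vessel fully home stands 3 mm above it.
- clamp_clear: Fixed spring clamp on the shaker: steel base disc, ring of six upright steel fingers (they do not give) flared at the top, garter spring round them. 69 mm across inside, for the clear reagent bottle (64 mm). Flare from 25 to 35 mm above the origin, mouth 16 mm wider. Origin: centre of the disc's underside, on the platform; the disc is 3 mm thick, so a vessel fully home stands 3 mm above it.
- clamp_amber: Fixed spring clamp on the shaker: steel base disc, ring of six upright steel fingers (they do not give) flared at the top, garter spring round them. 54 mm across inside, for the amber bottle with the white cap (49 mm). Flare from 25 to 35 mm above the origin, mouth 16 mm wider. Origin: centre of the disc's underside, on the platform; the disc is 3 mm thick, so a vessel fully home stands 3 mm above it.
- clamp_dropper: Fixed spring clamp on the shaker: steel base disc, ring of six upright steel fingers (they do not give) flared at the top, garter spring round them. 43 mm across inside, for the dropper bottle (38 mm). Flare from 25 to 35 mm above the origin, mouth 16 mm wider. Origin: centre of the disc's underside, on the platform; the disc is 3 mm thick, so a vessel fully home stands 3 mm above it.
- shaker: Orbital shaker, off and fixed: white housing, display and two knobs on its front (-x) face, square grey perforated platform 270 x 270 mm on top, 60 mm above the bench. The four clamps stand near the corners of a 130 mm square about its centre, in any arrangement. Origin: centre of the underside, on the bench; x, y along the platform's sides.
Mind the look-alikes: they are no part of the job. What is shaped like the flask but pink is not meant.

How it is judged:
By the outcome, as a careful person would: the job done as asked, in the order asked, and still so for the second after the job is handed in, with the robot touching nothing.
It also fails if it takes over 115 s, if anything falls off the work surface, if the arm or the gripper's body presses on something with over 40 N, if the wrist force passes 120 N, or if a joint passes its speed limit or range.

## Robot

A 6-joint arm with a two-finger parallel gripper is mounted at the origin on a cart in front of the work surface, level with it; the furniture and walls round the work are solid. World frame = base frame: x ahead of the robot, y to its left, z up, the work surface at z = 0. Lengths are in m, angles in rad, forces in N, time in s.
With the tool pointing down it reaches from about 0.35 to 0.775 m from the base axis. Payload 5.5 kg.
Tool frame: the origin (TCP) lies at the very end of the fingers, on their centre line; the grasp point (between the pads) lies 19 mm behind it (env.grip_point_offset is the distance from the TCP to the grasp point, in m); z points along the fingers, y is the line along which they close (so a half turn about z gives the same grasp; the last joint's range is limited). The gripper opens to 85 mm and grips with 20 to 120 N. Pads are 22 mm wide; open, the fingers measure 114 mm over their backs; the gripper's body (76 mm by 85 mm) begins 54 mm behind the grasp point. The pads swing forward as they close: fully open they stand 13 mm farther back than shut.
Start: joints at [1.099, 0.313, 0.046, 1.304, 0, 1.431], TCP at [0.187, 0.544, 0.231] pointing down, gripper open.
Joint ranges: [-2.76, 2.76], [-0.86, 1.69], [-1.03, 1.26], [-2.2, 2.34], [-1.47, 1.5], [-3.14, 3.14]. Speed limits (rad/s): [2.57, 2.57, 3.14, 3.14, 3.14, 3.14].

## Interface

Orientations are given as a unit quaternion [w, x, y, z].
In Python, from workcell import sensors, imaging, workorder, env gives the robot as it stands.
- The arm moves only by the shell command python3 -m handwheel 'ROWS' [FORCE]. ROWS is JSON, a list of rows, each a list of 5 numbers: the shift along the tool's x, y, z in mm, then the turn about the tool's z in rad, then the opening, from 0 (shut) to 1 (fully open). A call has 1 to 8 rows; each row is the pose to reach, as a shift and turn from the pose commanded when the call began, along the tool's axes at that moment; what a row does not reach only later rows make up. A row lasts 1/10 s, in which the tool goes at most 50 mm and 8.59 degrees, less where a joint would pass 70% of its speed; a pose out of reach is approached as far as the arm can. A call with a gripper value outside its range is refused whole. The fingers move at their own pace and stop on an object; FORCE is the grip in N (left out, the last holds). Time passes only in rows, so rows that repeat a pose let the fingers close. It gives the time, the measured TCP pose, the force, the opening and the grip force at its end, in the units of the state.
- sensors.get_state(): the state, without advancing time (a new reading comes with each control period).
- imaging.read_camera(name): name is "scene" or "side" or "wrist"; returns a dict with "color" (400x640x3 uint8, blue, green, red), "z_map" (400x640 float32, m along the optical axis (not along the pixel's ray), 0 where there is no reading), "fx", "fy", "cx", "cy" (pixels), "xyz" and "rotation" of the camera in the world. Camera axes: x right, y down, z forward; pixel columns grow to the right and rows downward; lengths in m; the calibration is good to about 2 mm. The wrist camera is an equidistant fisheye: a pixel r from the principal point sees the ray r / f radians off the axis. A picture is of the moment at which its call begins.
- workorder.hand_in(): hands the job in; it is judged then, once.
The state is a dict: "clock": time; "joint_pos": joint angles; "qvel": joint speeds; "tau": joint torques, N m; "tcp_pos": TCP position; "orientation": TCP orientation; "wrist_force": force on the tool from outside, world axes, zero at the start; "ft_torque": the same for the moment, N m; "finger_gap": finger opening in m; "grip_force": force on a finger pad.
Only numpy, scipy, OpenCV 4.12 (cv2) and the standard library are available. Lean on these libraries where they do the work, as an engineer would, in place of code of your own. Each camera call takes 0.05 s, during which the arm holds its last target. There are 200 camera calls.

## Working session

There is one attempt and no reset: what is moved stays moved. The work goes in short steps, Python scripts to look and compute and a shell command to move; the robot and the scene stay as the last step left them, time stands still between calls to the robot, and variables do not carry over. Pictures are saved under pics/ and viewed, at most 14 in all, crops included, and the job is handed in when it is done.

```bash
mkdir -p pics; ls; python3 - <<'E'
from workcell import sensors, imaging, env
import cv2,numpy as np
s=sensors.get_state();print({k:np.round(v,3).tolist() for k,v in s.items()}, env.grip_point_offset)
for n in ("scene","side","wrist"):
    c=imaging.read_camera(n);cv2.imwrite(f"pics/{n}0.png",c["color"]);np.save(f"pics/{n}0.npy",c,allow_pickle=True)
    print(n,c["fx"],c["fy"],c["cx"],c["cy"],np.round(c["xyz"],3),np.round(c["rotation"],3).tolist())
E
```

```text
pics
{'clock': 0.0, 'joint_pos': [1.099, 0.314, 0.045, 1.304, 0.0, 1.431], 'qvel': [-0.001, 0.0, -0.002, -0.001, -0.001, -0.0], 'tau': [-0.001, -48.062, 29.854, 0.019, -0.0, 0.0], 'tcp_pos': [0.187, 0.543, 0.23], 'orientation': [-0.0, 0.165, 0.986, -0.001], 'wrist_force': [-0.593, -0.659, -1.154], 'ft_torque': [0.002, -0.012, -0.007], 'grip_force': 0.0, 'finger_gap': 0.086} 0.0187
scene 434.5814578825243 434.5814578825243 314.72514923047447 201.79773880105736 [ 0.106 -0.579  0.6  ] [-0.452, 0.855, -0.22, 0.127]
side 440.9341419933371 440.9341419933371 319.6695021964969 202.82521286511562 [-0.113 -0.794  0.518] [-0.529, 0.795, -0.24, 0.175]
wrist 309.70691628693146 309.70691628693146 322.4548084768113 197.7649684417635 [0.11  0.571 0.374] [0.133, 0.803, 0.573, 0.094]
```

View pics/scene0.png

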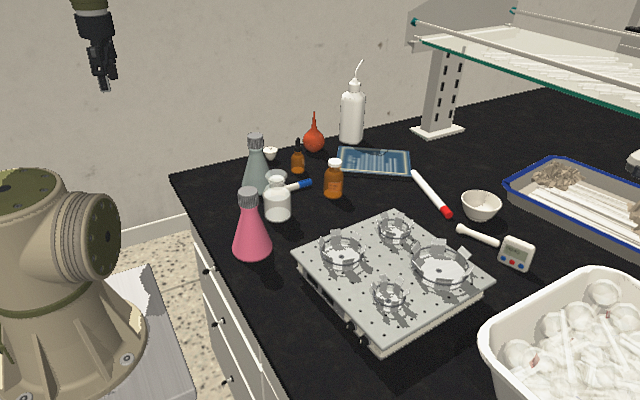

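View pics/wrist0.png

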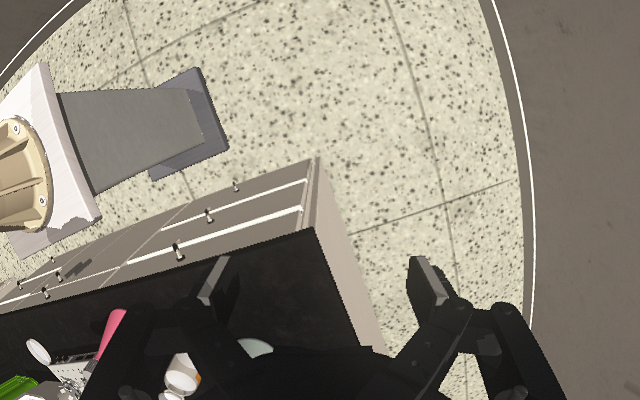

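View pics/side0.png

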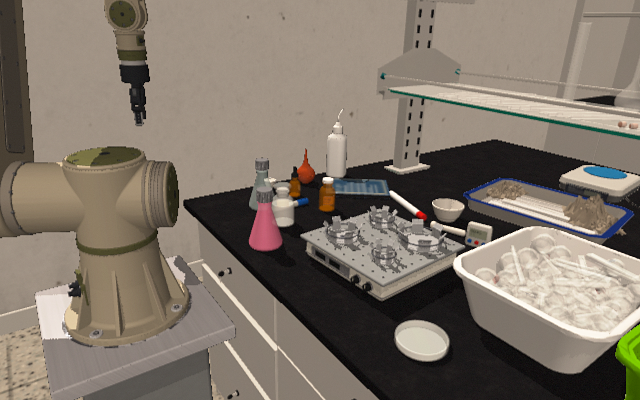

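The scene view shows the clear flask at (256,160) with the pink decoy in front at (252,225). The clear bottle is at (277,197), the amber bottle at (334,178) and the dropper at (298,158). The clamps are at (343,252), (395,230), (441,267) and (389,293). The wrist view looks mostly at the floor, with the side view confirming the same layout. Next I'll fuse the depth maps into a top-down map.

```bash
cat > h.py <<'E'
import numpy as np, cv2
from scipy.spatial.transform import Rotation as R
def rot(c): return R.from_quat(np.asarray(c["rotation"])[[1,2,3,0]]).as_matrix()
def rays(c,uv,fish=False):
    uv=np.atleast_2d(uv).astype(float); x=(uv[:,0]-c["cx"])/c["fx"]; y=(uv[:,1]-c["cy"])/c["fy"]
    if fish:
        r=np.hypot(x,y)+1e-12; d=np.c_[np.sin(r)*x/r,np.sin(r)*y/r,np.cos(r)]
    else: d=np.c_[x,y,np.ones_like(x)]
    return d@rot(c).T
def cloud(c,fish=False):
    v,u=np.nonzero(c["z_map"]>0); z=c["z_map"][v,u]; d=rays(c,np.c_[u,v],fish)
    if fish: d=d/(d@rot(c)[:,2])[:,None]
    return np.asarray(c["xyz"])+d*z[:,None], c["color"][v,u]
def onplane(c,uv,z,fish=False):
    d=rays(c,uv,fish); o=np.asarray(c["xyz"]); return o+d*((z-o[2])/d[:,2])[:,None]
def tri(cams,uvs,fish):
    A=np.zeros((3,3));b=np.zeros(3)
    for c,uv,f in zip(cams,uvs,fish):
        d=rays(c,uv,f)[0];d/=np.linalg.norm(d);P=np.eye(3)-np.outer(d,d);A+=P;b+=P@c["xyz"]
    return np.linalg.solve(A,b)
def proj(c,p):
    q=(np.atleast_2d(p)-c["xyz"])@rot(c);return np.c_[q[:,0]/q[:,2]*c["fx"]+c["cx"],q[:,1]/q[:,2]*c["fy"]+c["cy"]]
def load(n): return np.load(f"pics/{n}.npy",allow_pickle=True).item()
E
python3 - <<'E'
from h import *
ims=[]
for n in("scene0","side0"):
    p,c=cloud(load(n));k=(p[:,2]>-.01)&(p[:,2]<.2)&(p[:,0]>.2)&(p[:,0]<.8)&(p[:,1]>-.3)&(p[:,1]<.5);p=p[k];c=c[k]
    o=np.argsort(p[:,2]);p=p[o];c=c[o]
    # image: right=-y, up=x
    im=np.zeros((300,400,3),np.uint8);u=((.5-p[:,1])*500).astype(int);v=((.8-p[:,0])*500).astype(int)
    col=cv2.applyColorMap(np.clip(p[:,2]*1500,0,255).astype(np.uint8).reshape(-1,1),cv2.COLORMAP_JET)[:,0]
    im[v,u]=col; im2=np.zeros_like(im);im2[v,u]=c; ims.append(np.hstack([im,im2]))
    q=p[(p[:,2]>.05)&(p[:,2]<.07)];print(n,len(q),np.median(q[:,2]))
    print('table',np.median(p[p[:,2]<.01][:,2]))
    q=q[abs(q[:,2]-np.median(q[:,2]))<.003]
    print(cv2.minAreaRect(q[:,:2].astype(np.float32)))
cv2.imwrite("pics/top.png",np.vstack(ims))
a=[load("scene0")["color"][110:280,220:380],load("side0")["color"][140:310,220:380]]
b=[load("scene0")["color"][190:340,290:500],load("side0")["color"][190:300,300:470]]
cv2.imwrite("pics/crop.png",np.vstack([np.hstack([cv2.resize(x,(400,425),interpolation=cv2.INTER_CUBIC) for x in a])]))
E
```

```text
scene0 14256 0.06016558344642975
table -9.762733272855595e-06
((0.5591908693313599, 0.0933535099029541), (0.47973790764808655, 0.7314354777336121), 0.16601550579071045)
side0 6156 0.05838630528061822
table -0.0019212107797790812
((0.5603848099708557, 0.09266889095306396), (0.7344395518302917, 0.47910383343696594), 89.99419403076172)
```

View pics/top.png

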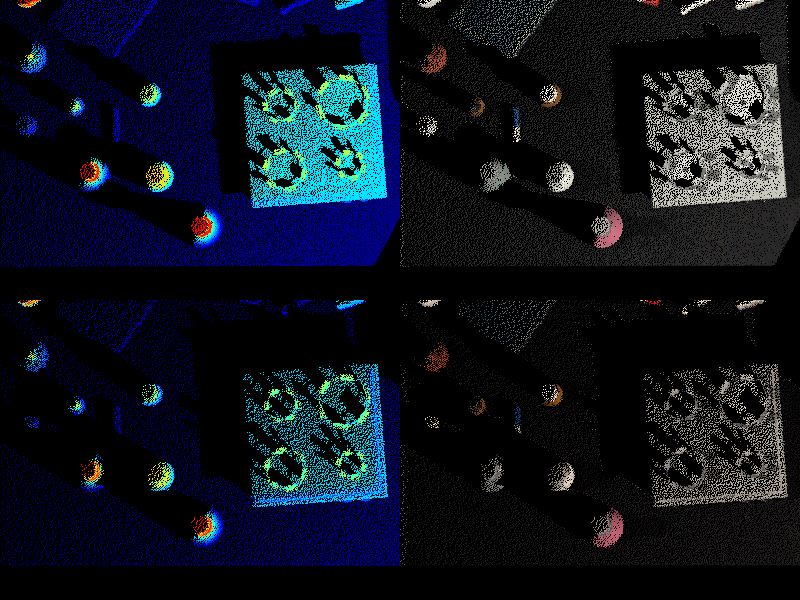

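View pics/crop.png

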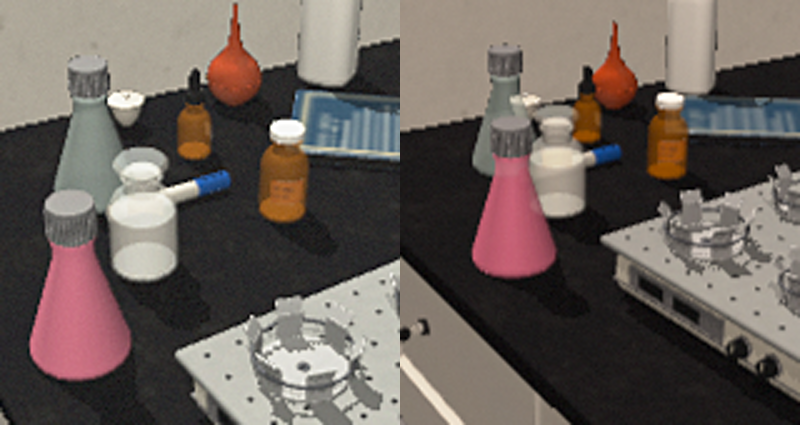

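The top maps give clean positions: from the top-left map, the flask is at (90,172), clear bottle (159,176), amber (150,94) and dropper (76,105). The pink one at (202,226) is left alone. The clamps are at (282,170), (280,103), (343,100) and (347,162). The crop confirms their identities. Now the precise fits, one per camera.

```bash
cat > fit.py <<'E'
from h import *
from scipy.optimize import least_squares
def circ(p,r=None,x0=None):
    p=p[:,:2]; x0=np.r_[p.mean(0) if x0 is None else x0, .03]
    f=(lambda x:np.hypot(*(p-x[:2]).T)-(x[2] if r is None else r))
    s=least_squares(f,x0,loss="soft_l1",f_scale=.001); return s.x if r is None else np.r_[s.x[:2],r], np.sqrt(np.mean(s.fun**2))
V=dict(flask=((.456,.32),.120,.146,.0195,.06),clear=((.45,.182),.015,.075,.032,.05),clearstop=((.45,.182),.103,.112,.025,.035),amber=((.612,.2),.01,.05,.0245,.04),ambercap=((.612,.2),.087,.095,.017,.03),dropper=((.59,.348),.005,.035,.019,.035),droppercap=((.59,.348),.063,.073,.0115,.025))
C=dict(A=(.46,-.064),B=(.594,-.06),C=(.6,-.184),D=(.476,-.194))
E
python3 - <<'E'
from fit import *
for n in("scene0","side0"):
    P,c=cloud(load(n)); zo=0 if n=="scene0" else -.0019
    for k,(c0,a,b,r,w) in V.items():
        d=np.hypot(*(P[:,:2]-c0).T); q=P[(d<w)&(P[:,2]-zo>a)&(P[:,2]-zo<b)]
        top=P[(d<w)&(P[:,2]>.02)][:,2]
        if len(q)>5: s,e=circ(q,r,np.array(c0)+[.01,.01]);print(n,k,len(q),np.round(s,4),"rms",round(e,4),"top",np.round(np.percentile(top,99.5),4), "free r",np.round(circ(q)[0],4))
        else: print(n,k,len(q))
    for k,c0 in C.items():
        d=np.hypot(*(P[:,:2]-c0).T); q=P[(d<.062)&(P[:,2]-zo>.082)&(P[:,2]-zo<.1)]
        print(n,k,len(q),[np.round(circ(q[(q[:,2]-zo>l)&(q[:,2]-zo<h)],None,c0)[0],4).tolist()+[int(((q[:,2]-zo>l)&(q[:,2]-zo<h)).sum())] for l,h in((.082,.1),(.09,.098))],"top",np.round(np.percentile(q[:,2],98),4))
E
```

```text
scene0 flask 165 [0.4456 0.2912 0.0195] rms 0.0068 top 0.1494 free r [0.4575 0.3229 0.0195]
scene0 clear 653 [0.4494 0.1882 0.032 ] rms 0.0022 top 0.1157 free r [0.4487 0.1867 0.0306]
scene0 clearstop 72 [0.4491 0.1882 0.025 ] rms 0.0024 top 0.1157 free r [0.4477 0.1859 0.0228]
scene0 amber 266 [0.6123 0.2052 0.0245] rms 0.0014 top 0.0976 free r [0.6118 0.2044 0.0237]
scene0 ambercap 52 [0.6139 0.2045 0.017 ] rms 0.0029 top 0.0976 free r [0.6128 0.2025 0.0151]
scene0 dropper 132 [0.5888 0.3537 0.019 ] rms 0.0018 top 0.0994 free r [0.5887 0.3534 0.0187]
scene0 droppercap 27 [0.5887 0.353  0.0115] rms 0.0015 top 0.0994 free r [0.5884 0.3522 0.0108]
scene0 A 329 [[0.4597, -0.0705, 0.0394, 329], [0.4596, -0.0707, 0.0421, 158]] top 0.0958
scene0 B 224 [[0.588, -0.0622, 0.0318, 224], [0.588, -0.0626, 0.0346, 109]] top 0.0958
scene0 C 454 [[0.5947, -0.1865, 0.0502, 454], [0.5945, -0.1865, 0.0525, 233]] top 0.0959
scene0 D 267 [[0.469, -0.2014, 0.0263, 267], [0.4691, -0.2016, 0.0288, 135]] top 0.0959
side0 flask 117 [0.4462 0.2912 0.0195] rms 0.0066 top 0.1469 free r [0.4597 0.3223 0.0201]
s
[... 200 characters left out ...]
0.6145 0.2032 0.0245] rms 0.0021 top 0.0947 free r [0.6136 0.2021 0.0234]
side0 ambercap 36 [0.6147 0.2026 0.017 ] rms 0.0032 top 0.0947 free r [0.6142 0.2012 0.0154]
side0 dropper 93 [0.5782 0.3208 0.019 ] rms 0.0059 top 0.0959 free r [0.5904 0.3513 0.0186]
side0 droppercap 20 [0.5916 0.3501 0.0115] rms 0.002 top 0.0959 free r [0.5898 0.3488 0.0098]
side0 A 216 [[0.4612, -0.0717, 0.0391, 216], [0.4612, -0.0725, 0.042, 97]] top 0.0938
side0 B 150 [[0.5894, -0.0643, 0.0318, 150], [0.5892, -0.0639, 0.0344, 73]] top 0.0936
side0 C 287 [[0.5961, -0.1883, 0.0497, 287], [0.5958, -0.1886, 0.0526, 128]] top 0.0938
side0 D 179 [[0.4703, -0.2027, 0.0258, 179], [0.4702, -0.2024, 0.0286, 79]] top 0.0937
```

```bash
python3 -m handwheel '[[0,0,0,-0.12,1],[0,0,0,-0.24,1],[0,0,0,-0.332,1],[0,0,0,-0.332,1]]' 40; python3 -c "
from workcell import sensors;s=sensors.get_state();print(s['joint_pos'],s['orientation'],s['tcp_pos'])"
```

```text
clock: 0.55
tcp_pos: [0.1872, 0.5434, 0.2309]
orientation: [-0.0, -0.0, 1.0, -0.0]
wrist_force: [0.4, 0.3, -0.9]
finger_gap: 0.0854
grip_force: 0.0
[1.09940377e+00 3.13550505e-01 4.56286522e-02 1.30364735e+00
 1.46874013e-05 1.09903283e+00] [-1.82097826e-04 -1.85465908e-04  9.99999908e-01 -3.40922548e-04] [0.18720762 0.54344783 0.23093063]
```

Both cameras agree within about 2 mm, and the mouth radii identify the clamps: A clear, B amber, C flask, D dropper. With the tool now aligned to world, tool x = −world x, y = y and z = down. Next I'll move above the flask and cross-check with the wrist camera on the way.

```bash
python3 -m handwheel '[[-38,-31,0,0,1],[-76,-62,0,0,1],[-115,-93,0,0,1],[-153,-125,0,0,1],[-192,-156,0,0,1],[-230,-187,0,0,1],[-271,-221,0,0,1],[-271,-221,0,0,1]]'
cat > w.py <<'E'
import sys
from fit import *
from workcell import imaging,sensors
n=sys.argv[1]; c=imaging.read_camera("wrist"); np.save(f"pics/{n}.npy",c,allow_pickle=True); cv2.imwrite(f"pics/{n}.png",c["color"])
P,_=cloud(c,True); print("table",np.median(P[abs(P[:,2])<.012][:,2]),"tcp",sensors.get_state()["tcp_pos"])
for k,(c0,a,b,r,w) in V.items():
    d=np.hypot(*(P[:,:2]-c0).T); q=P[(d<w)&(P[:,2]>a)&(P[:,2]<b)]
    t=P[(d<w)&(P[:,2]>.02)&(P[:,2]<.16)]
    if len(q)>25: s,e=circ(q);print(k,len(q),np.round(s,4),round(e,4),"top",np.round(np.percentile(t[:,2],99),4))
for k,c0 in C.items():
    d=np.hypot(*(P[:,:2]-c0).T); q=P[(d<.062)&(P[:,2]>.09)&(P[:,2]<.098)]
    if len(q)>40: s,e=circ(q,None,c0);print(k,len(q),np.round(s,4),round(e,4))
E
python3 w.py w1
```

```text
clock: 1.35
tcp_pos: [0.4626, 0.3191, 0.2308]
orientation: [0.001, 0.005, 1.0, -0.0]
wrist_force: [0.6, -0.1, 0.8]
finger_gap: 0.0853
grip_force: 0.0
table 0.0005501241552462177 tcp [0.46078967 0.32033336 0.23077803]
flask 375 [0.461  0.3227 0.0199] 0.0005 top 0.1498
clear 1382 [0.4508 0.1889 0.0292] 0.002 top 0.1159
clearstop 244 [0.4508 0.1861 0.024 ] 0.0008 top 0.116
amber 420 [0.6158 0.2048 0.0247] 0.0007 top 0.0969
ambercap 38 [0.6151 0.2081 0.0127] 0.0007 top 0.097
dropper 305 [0.5919 0.3532 0.019 ] 0.0005 top 0.0998
droppercap 77 [-130.9853  -19.1578  133.0066] 0.0027 top 0.0998
A 260 [ 0.4629 -0.0678  0.042 ] 0.0018
B 170 [ 0.591  -0.0602  0.0344] 0.0017
C 192 [ 0.598  -0.1842  0.0526] 0.0019
```

```bash
python3 -m handwheel '[[-2,0,30,0,1],[-2,0,60,0,1],[-2,0,90,0,1],[-2,0,110,0,1],[-2,0,116,0,1],[-2,0,116,0,1],[-2,0,116,0,1]]' && python3 -m handwheel '[[0,0,0,0,0.45],[0,0,0,0,0.45],[0,0,0,0,0],[0,0,0,0,0],[0,0,0,0,0],[0,0,0,0,0],[0,0,0,0,0]]' 40
```

```text
clock: 2.1
tcp_pos: [0.4605, 0.3236, 0.1165]
orientation: [0.001, -0.0, 1.0, 0.0]
wrist_force: [-0.1, 0.4, 0.4]
finger_gap: 0.0853
grip_force: 0.0
clock: 2.8
tcp_pos: [0.4609, 0.3227, 0.1161]
orientation: [0.001, 0.0, 1.0, 0.0]
wrist_force: [-0.3, -2.0, 5.7]
finger_gap: 0.0379
grip_force: 39.8
```

```bash
python3 -m handwheel '[[0,0,-10,0,0],[0,0,-30,0,0],[0,0,-60,0,0],[0,0,-90,0,0],[0,0,-120,0,0],[0,0,-145,0,0],[0,0,-160,0,0],[0,0,-160,0,0]]' && python3 -m handwheel '[[-4,-15,0,0,0],[-12,-45,0,0,0],[-21,-80,0,0,0],[-31,-115,0,0,0],[-40,-150,0,0,0],[-49,-185,0,0,0],[-59,-220,0,0,0],[-68,-255,0,0,0]]' && python3 -m handwheel '[[-9,-35,0,0,0],[-19,-70,0,0,0],[-28,-105,0,0,0],[-37,-140,0,0,0],[-47,-175,0,0,0],[-56,-210,0,0,0],[-64,-240,0,0,0],[-68,-255,0,0,0]]' && python3 -m handwheel '[[0,0,0,0,0],[0,0,0,0,0],[0,0,0,0,0]]'
cat > held.py <<'E'
import sys
from fit import *
from workcell import imaging,sensors
# held.py tag clampkey R zlo zhi : wall of held vessel (rel. its underside zb), clamp mouth
tag,k,zlo,zhi,r=sys.argv[1],sys.argv[2],*map(float,sys.argv[3:6])
t=sensors.get_state()["tcp_pos"]; print("tcp",np.round(t,4))
for n in("scene","side","wrist"):
    c=imaging.read_camera(n); np.save(f"pics/{tag}_{n}.npy",c,allow_pickle=True); cv2.imwrite(f"pics/{tag}_{n}.png",c["color"])
    P,_=cloud(c,n=="wrist"); c0=np.array(C[k]); d=np.hypot(*(P[:,:2]-c0).T)
    q=P[(d<.064)&(P[:,2]>.09-.001)&(P[:,2]<.098)]
    m=circ(q,None,c0)[0] if len(q)>30 else np.full(3,np.nan)
    d=np.hypot(*(P[:,:2]-t[:2]).T); q=P[(d<r+.012)&(P[:,2]>zlo)&(P[:,2]<zhi)]
    if len(q)>20: s,e=circ(q,r,np.array(t[:2])+[.0,.0]); f=circ(q,None,t[:2])[0]
    else: s=f=np.full(3,np.nan)
    print(n,"clamp",np.round(m,4),"vessel",len(q),np.round(s,4),"free",np.round(f,4),"need dx,dy mm",np.round((m-s)[:2]*1e3,1))
E
python3 held.py h1 C 0.262 0.30 0.0195
```

```text
clock: 3.6
tcp_pos: [0.4613, 0.3233, 0.2778]
orientation: [0.002, -0.0, 1.0, 0.001]
wrist_force: [0.1, 0.5, -1.6]
finger_gap: 0.038
grip_force: 40.5
clock: 4.4
tcp_pos: [0.5276, 0.0655, 0.2736]
orientation: [-0.001, 0.0, 1.0, 0.0]
wrist_force: [0.3, -0.3, -1.4]
finger_gap: 0.0375
grip_force: 40.6
clock: 5.2
tcp_pos: [0.5957, -0.1904, 0.2729]
orientation: [-0.002, 0.001, 1.0, 0.0]
wrist_force: [0.5, -0.2, -2.7]
finger_gap: 0.0383
grip_force: 40.8
clock: 5.5
tcp_pos: [0.5959, -0.186, 0.275]
orientation: [-0.0, -0.001, 1.0, 0.0]
wrist_force: [-0.2, 0.0, -1.2]
finger_gap: 0.0381
grip_force: 40.8
tcp [ 0.5959 -0.186   0.275 ]
scene clamp [ 0.594  -0.1868  0.0522] vessel 642 [ 0.5944 -0.1859  0.0195] free [ 0.6112 -0.1835  0.035 ] need dx,dy mm [-0.4 -0.9]
side clamp [ 0.5961 -0.1881  0.0528] vessel 367 [ 0.5954 -0.1867  0.0195] free [ 0.6097 -0.1842  0.0327] need dx,dy mm [ 0.7 -1.4]
wrist clamp [ 0.5984 -0.1858  0.0516] vessel 2623 [ 0.5961 -0.1851  0.0195] free [ 0.6145 -0.1851  0.0361] need dx,dy mm [ 2.3 -0.8]
```

```bash
python3 - <<'E'
from fit import *
for n in("scene","side","wrist"):
    P,_=cloud(load("h1_"+n),n=="wrist"); t=np.array([.5959,-.186]); d=np.hypot(*(P[:,:2]-t).T)
    b=P[(d<.06)&(P[:,2]>.12)][:,2]; print(n,"bottom",np.percentile(b,.5))
    for z in(.165,.175,.185,.2):
        q=P[(d<.05)&(abs(P[:,2]-z)<.004)]
        if len(q)>15: print(z,len(q),np.round(np.r_[circ(q,None,t)[0],circ(q,None,t)[1]],4))
E
```

```text
scene bottom 0.16508426168818377
0.165 162 [ 0.5938 -0.1854  0.0423  0.0008]
0.175 269 [ 0.5932 -0.1857  0.0404  0.0011]
0.185 262 [ 0.5937 -0.1854  0.0379  0.0012]
0.2 232 [ 0.5932 -0.1856  0.033   0.0012]
side bottom 0.16224422493484017
0.165 123 [ 0.5946 -0.1871  0.042   0.0013]
0.175 151 [ 0.5944 -0.1874  0.0398  0.0014]
0.185 145 [ 0.5945 -0.1872  0.037   0.0015]
0.2 130 [ 0.5948 -0.1871  0.0327  0.0016]
wrist bottom 0.1730118071048109
0.165 26 [ 5.964e-01 -1.858e-01  4.260e-02  3.000e-04]
0.175 536 [ 0.5962 -0.1859  0.041   0.0008]
0.185 558 [ 0.5961 -0.1857  0.0379  0.0008]
0.2 587 [ 0.596  -0.1856  0.0334  0.0008]
```

View pics/h1_scene.png

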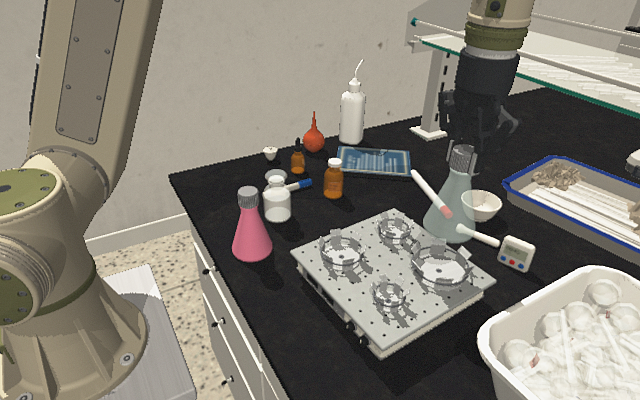

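The held flask at (450,205) hangs upright, and needs about +1 mm in x and −1 mm in y. Lowering it.

```bash
python3 -m handwheel '[[-1,-1,15,0,0],[-1,-1,35,0,0],[-1,-1,50,0,0],[-1,-1,60,0,0],[-1,-1,67,0,0],[-1,-1,72,0,0],[-1,-1,77,0,0],[-1,-1,81,0,0]]' && python3 -m handwheel '[[0,0,3,0,0],[0,0,6,0,0],[0,0,8,0,0],[0,0,10,0,0],[0,0,12,0,0],[0,0,13,0,0],[0,0,14,0,0],[0,0,14,0,0]]'
```

```text
clock: 6.45
tcp_pos: [0.5977, -0.1883, 0.1944]
orientation: [0.0, -0.0, 1.0, -0.0]
wrist_force: [-0.1, -0.5, -1.6]
finger_gap: 0.0376
grip_force: 40.8
clock: 7.25
tcp_pos: [0.5975, -0.1883, 0.1802]
orientation: [-0.0, -0.0, 1.0, 0.0]
wrist_force: [0.1, 0.2, -0.9]
finger_gap: 0.0384
grip_force: 40.8
```

```bash
python3 -m handwheel '[[0,0,1,0,0],[0,0,1,0,0],[0,0,2,0,0],[0,0,2,0,0],[0,0,2,0,0]]'
```

```text
clock: 7.75
tcp_pos: [0.5978, -0.1884, 0.1792]
orientation: [0.001, -0.0, 1.0, -0.0]
wrist_force: [-1.2, -0.4, 4.4]
finger_gap: 0.0381
grip_force: 41.1
```

```bash
python3 -m handwheel '[[0,0,-1,0,0.5],[0,0,-1,0,0.6],[0,0,-1,0,0.8],[0,0,-1,0,1],[0,0,-1,0,1],[0,0,-1,0,1]]' && python3 -m handwheel '[[0,0,-10,0,1],[0,0,-30,0,1],[0,0,-60,0,1],[0,0,-85,0,1],[0,0,-100,0,1],[0,0,-100,0,1]]' && python3 -m handwheel '[[8,20,0,0,1],[25,65,0,0,1],[43,110,0,0,1],[60,155,0,0,1],[77,200,0,0,1],[94,245,0,0,1],[111,290,0,0,1],[128,333,0,0,1]]' && python3 -m handwheel '[[15,37,25,0,1],[18,42,50,0,1],[18,42,50,0,1],[18,42,50,0,1]]'; python3 w.py w2
```

```text
clock: 8.35
tcp_pos: [0.5975, -0.1882, 0.1792]
orientation: [-0.0, -0.0, 1.0, 0.0]
wrist_force: [-0.3, 0.2, 0.7]
finger_gap: 0.0853
grip_force: 0.0
clock: 8.95
tcp_pos: [0.5987, -0.1888, 0.2829]
orientation: [0.003, -0.0, 1.0, -0.001]
wrist_force: [0.2, 0.3, -0.5]
finger_gap: 0.0856
grip_force: 0.0
clock: 9.75
tcp_pos: [0.468, 0.1464, 0.2787]
orientation: [-0.0, -0.0, 1.0, 0.0]
wrist_force: [1.6, 0.9, 0.4]
finger_gap: 0.0851
grip_force: 0.0
clock: 10.15
tcp_pos: [0.4509, 0.1865, 0.229]
orientation: [-0.001, -0.0, 1.0, -0.0]
wrist_force: [1.0, -0.1, -0.3]
finger_gap: 0.0856
grip_force: 0.0
table 0.0005866853648499037 tcp [0.4518498  0.18625911 0.22988128]
clear 876 [0.4498 0.1869 0.0289] 0.0019 top 0.1161
clearstop 270 [0.4504 0.1861 0.0239] 0.0007 top 0.1161
amber 590 [0.616  0.2048 0.025 ] 0.0006 top 0.0973
ambercap 123 [0.614  0.2039 0.0148] 0.002 top 0.0973
dropper 239 [0.5911 0.3531 0.0183] 0.0006 top 0.0949
droppercap 39 [0.5888 0.3525 0.0085] 0.0005 top 0.0949
A 417 [ 0.4628 -0.068   0.0418] 0.0019
B 176 [ 0.5909 -0.0601  0.0345] 0.0017
C 476 [ 0.6038 -0.1967  0.0461] 0.0081
D 170 [ 0.4719 -0.1992  0.0288] 0.0018
```

```bash
python3 -m handwheel '[[0,0,35,0,1],[0,0,70,0,1],[0,0,100,0,1],[0,0,122,0,1],[0,0,132,0,1],[0,0,137,0,1],[0,0,137,0,1]]' && python3 -m handwheel '[[0,0,0,0,0.63],[0,0,0,0,0.63],[0,0,0,0,0.3],[0,0,0,0,0],[0,0,0,0,0],[0,0,0,0,0]]' 60 && python3 -m handwheel '[[0,0,-8,0,0],[0,0,-25,0,0],[0,0,-55,0,0],[0,0,-90,0,0],[0,0,-125,0,0],[0,0,-150,0,0],[0,0,-160,0,0],[0,0,-160,0,0]]'
```

```text
clock: 10.9
tcp_pos: [0.4523, 0.1864, 0.0929]
orientation: [0.0, 0.0, 1.0, 0.0]
wrist_force: [-0.1, -0.5, 0.1]
finger_gap: 0.085
grip_force: 0.0
clock: 11.5
tcp_pos: [0.4529, 0.187, 0.0938]
orientation: [0.002, -0.0, 1.0, 0.0]
wrist_force: [1.1, -1.3, 6.1]
finger_gap: 0.0451
grip_force: 60.5
clock: 12.3
tcp_pos: [0.4518, 0.1869, 0.2533]
orientation: [0.001, -0.0, 1.0, 0.0]
wrist_force: [0.4, 0.0, -3.2]
finger_gap: 0.0448
grip_force: 61.9
```

```bash
python3 -m handwheel '[[-1,-15,0,0,0],[-3,-50,0,0,0],[-5,-95,0,0,0],[-7,-140,0,0,0],[-8,-185,0,0,0],[-10,-225,0,0,0],[-10,-250,0,0,0],[-10,-258,0,0,0]]' && python3 -m handwheel '[[0,0,0,0,0],[0,0,0,0,0],[0,0,0,0,0]]'; python3 held.py h2 A 0.175 0.23 0.032; python3 - <<'E'
from h import *
a=load("h2_scene")["color"][60:280,220:460];b=load("h2_wrist")["color"][200:400,200:440]
cv2.imwrite("pics/h2.png",np.hstack([cv2.resize(a,(400,366)),cv2.resize(b,(400,366))]))
P,_=cloud(load("h2_scene"));d=np.hypot(P[:,0]-.46,P[:,1]+.071);b=P[(d<.04)&(P[:,2]>.11)][:,2];print(np.percentile(b,.5))
E
```

```text
clock: 13.1
tcp_pos: [0.4604, -0.0733, 0.25]
orientation: [-0.002, 0.002, 1.0, 0.0]
wrist_force: [-0.3, 0.0, -3.1]
finger_gap: 0.0446
grip_force: 62.3
clock: 13.4
tcp_pos: [0.4611, -0.07, 0.2518]
orientation: [-0.0, -0.001, 1.0, 0.0]
wrist_force: [0.2, 0.2, -2.8]
finger_gap: 0.0448
grip_force: 62.3
tcp [ 0.4611 -0.07    0.2518]
scene clamp [ 0.4593 -0.0708  0.0419] vessel 1102 [ 0.4587 -0.0686  0.032 ] free [ 0.4581 -0.0695  0.031 ] need dx,dy mm [ 0.6 -2.2]
side clamp [ 0.4615 -0.0718  0.0422] vessel 709 [ 0.4604 -0.0697  0.032 ] free [ 0.4597 -0.0707  0.031 ] need dx,dy mm [ 1.1 -2.1]
wrist clamp [ 0.4632 -0.0693  0.0413] vessel 2483 [ 0.462  -0.0693  0.032 ] free [ 0.4594 -0.0692  0.0297] need dx,dy mm [ 1.2 -0. ]
0.1620945835752744
```

View pics/h2.png

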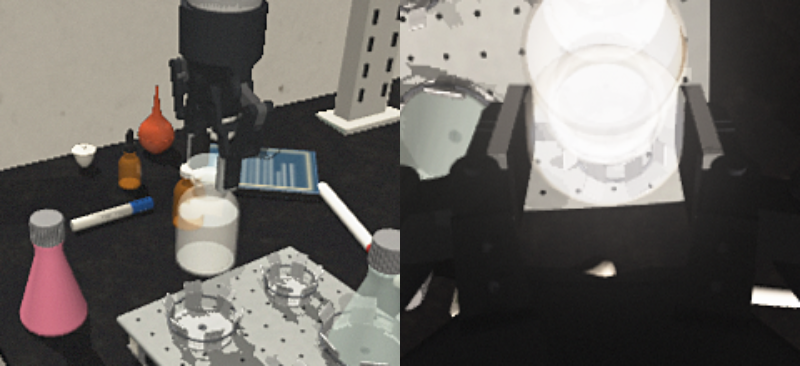

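The clear bottle at (205,230) in the left crop hangs upright over its clamp, with about +1/−1 mm to correct.

```bash
python3 -m handwheel '[[-1,-1,15,0,0],[-1,-1,35,0,0],[-1,-1,50,0,0],[-1,-1,60,0,0],[-1,-1,66,0,0],[-1,-1,71,0,0],[-1,-1,76,0,0],[-1,-1,80,0,0]]' && python3 -m handwheel '[[0,0,3,0,0],[0,0,6,0,0],[0,0,8,0,0],[0,0,10,0,0],[0,0,12,0,0],[0,0,13,0,0],[0,0,14,0,0],[0,0,14,0,0]]' && python3 -m handwheel '[[0,0,1,0,0],[0,0,1,0,0],[0,0,1,0,0]]'
```

```text
clock: 14.35
tcp_pos: [0.4628, -0.0724, 0.1723]
orientation: [0.0, -0.0, 1.0, -0.0]
wrist_force: [-0.0, -0.2, -2.3]
finger_gap: 0.0446
grip_force: 62.3
clock: 15.15
tcp_pos: [0.4624, -0.0723, 0.1582]
orientation: [-0.0, -0.0, 1.0, 0.0]
wrist_force: [0.3, 0.7, -2.7]
finger_gap: 0.0449
grip_force: 62.3
clock: 15.45
tcp_pos: [0.4625, -0.0723, 0.1573]
orientation: [0.0, -0.0, 1.0, 0.0]
wrist_force: [0.5, 0.6, -3.7]
finger_gap: 0.045
grip_force: 62.3
```

```bash
python3 -m handwheel '[[0,0,0.5,0,0],[0,0,1,0,0],[0,0,1.5,0,0],[0,0,2,0,0],[0,0,2,0,0],[0,0,2,0,0]]'
```

```text
clock: 16.05
tcp_pos: [0.4636, -0.0724, 0.1567]
orientation: [0.002, -0.0, 1.0, -0.0]
wrist_force: [-0.7, 1.1, 6.6]
finger_gap: 0.0451
grip_force: 63.2
```

```bash
python3 -m handwheel '[[0,0,-2,0,0.6],[0,0,-2,0,0.7],[0,0,-2,0,0.85],[0,0,-2,0,1],[0,0,-2,0,1],[0,0,-2,0,1]]' && python3 -m handwheel '[[0,0,-10,0,1],[0,0,-30,0,1],[0,0,-60,0,1],[0,0,-85,0,1],[0,0,-100,0,1],[0,0,-100,0,1]]' && python3 -m handwheel '[[-10,20,0,0,1],[-32,58,0,0,1],[-54,98,0,0,1],[-76,138,0,0,1],[-98,178,0,0,1],[-120,218,0,0,1],[-141,256,0,0,1],[-152,276,0,0,1]]' && python3 -m handwheel '[[0,0,20,0,1],[0,0,40,0,1],[0,0,40,0,1],[0,0,40,0,1]]'; python3 w.py w3
```

```text
clock: 16.65
tcp_pos: [0.4624, -0.0723, 0.1571]
orientation: [-0.0, -0.0, 1.0, 0.0]
wrist_force: [0.1, 0.6, -1.1]
finger_gap: 0.0852
grip_force: 0.0
clock: 17.25
tcp_pos: [0.4639, -0.0727, 0.2602]
orientation: [0.002, -0.0, 1.0, -0.001]
wrist_force: [-0.1, 0.8, -0.3]
finger_gap: 0.0858
grip_force: 0.0
clock: 18.05
tcp_pos: [0.615, 0.2069, 0.2555]
orientation: [-0.001, -0.001, 1.0, 0.0]
wrist_force: [0.4, -0.3, 0.5]
finger_gap: 0.0856
grip_force: 0.0
clock: 18.45
tcp_pos: [0.6138, 0.2036, 0.2166]
orientation: [-0.001, -0.0, 1.0, -0.0]
wrist_force: [-0.6, -0.3, 0.1]
finger_gap: 0.0853
grip_force: 0.0
table 0.000580646229624282 tcp [0.61436391 0.20359437 0.21765916]
amber 262 [0.6161 0.2045 0.0249] 0.0004 top 0.0976
ambercap 126 [0.6148 0.2039 0.0156] 0.0026 top 0.0976
dropper 292 [0.5919 0.3532 0.019 ] 0.0005 top 0.0998
droppercap 85 [-114.7189 -271.5917  295.372 ] 0.0025 top 0.0998
A 521 [ 0.4613 -0.0785  0.0385] 0.0059
B 357 [ 0.5912 -0.0606  0.0342] 0.0019
C 531 [ 0.6012 -0.1983  0.0463] 0.0084
D 102 [ 0.4735 -0.199   0.0283] 0.0019
```

```bash
python3 -m handwheel '[[-1,0,35,0,1],[-1,0,70,0,1],[-1,0,100,0,1],[-1,0,122,0,1],[-1,0,132,0,1],[-1,0,136,0,1],[-1,0,136,0,1]]' && python3 -m handwheel '[[0,0,0,0,0.45],[0,0,0,0,0.45],[0,0,0,0,0.3],[0,0,0,0,0],[0,0,0,0,0],[0,0,0,0,0]]' 50 && python3 -m handwheel '[[0,0,-8,0,0],[0,0,-25,0,0],[0,0,-55,0,0],[0,0,-90,0,0],[0,0,-125,0,0],[0,0,-150,0,0],[0,0,-160,0,0],[0,0,-160,0,0]]' && python3 -m handwheel '[[1,-15,0,0,0],[4,-50,0,0,0],[9,-95,0,0,0],[14,-140,0,0,0],[18,-185,0,0,0],[22,-225,0,0,0],[25,-255,0,0,0],[25,-267,0,0,0]]' && python3 -m handwheel '[[0,0,0,0,0],[0,0,0,0,0],[0,0,0,0,0]]'; python3 held.py h3 B 0.166 0.205 0.0245
```

```text
clock: 19.2
tcp_pos: [0.6161, 0.2037, 0.0823]
orientation: [0.001, 0.0, 1.0, 0.0]
wrist_force: [0.2, 0.1, 0.6]
finger_gap: 0.0851
grip_force: 0.0
clock: 19.8
tcp_pos: [0.616, 0.2038, 0.0823]
orientation: [0.001, -0.0, 1.0, 0.0]
wrist_force: [-0.7, -0.8, 5.7]
finger_gap: 0.031
grip_force: 49.3
clock: 20.6
tcp_pos: [0.616, 0.204, 0.2425]
orientation: [0.001, -0.0, 1.0, 0.0]
wrist_force: [1.3, 0.7, -2.2]
finger_gap: 0.0307
grip_force: 49.3
clock: 21.4
tcp_pos: [0.5885, -0.0667, 0.239]
orientation: [-0.002, 0.002, 1.0, 0.0]
wrist_force: [0.2, 0.2, -1.6]
finger_gap: 0.0308
grip_force: 49.4
clock: 21.7
tcp_pos: [0.5903, -0.0619, 0.2408]
orientation: [-0.0, -0.001, 1.0, 0.0]
wrist_force: [0.5, 0.5, -1.8]
finger_gap: 0.0305
grip_force: 49.4
tcp [ 0.5903 -0.0619  0.2408]
scene clamp [ 0.5879 -0.0628  0.034 ] vessel 489 [ 0.5873 -0.0606  0.0245] free [ 0.587  -0.061   0.0241] need dx,dy mm [ 0.6 -2.2]
side clamp [ 0.589  -0.064   0.0347] vessel 320 [ 0.5891 -0.0621  0.0245] free [ 0.5888 -0.0623  0.0242] need dx,dy mm [-0.1 -1.9]
wrist clamp [ 0.5909 -0.0618  0.0333] vessel 972 [ 0.5902 -0.0608  0.0245] free [ 0.5907 -0.0608  0.025 ] need dx,dy mm [ 0.7 -1. ]
```

```bash
python3 -m handwheel '[[0,-1.5,15,0,0],[0,-1.5,35,0,0],[0,-1.5,50,0,0],[0,-1.5,60,0,0],[0,-1.5,66,0,0],[0,-1.5,71,0,0],[0,-1.5,76,0,0],[0,-1.5,80,0,0]]' && python3 -m handwheel '[[0,0,3,0,0],[0,0,6,0,0],[0,0,8,0,0],[0,0,10,0,0],[0,0,12,0,0],[0,0,13,0,0],[0,0,14,0,0],[0,0,14,0,0]]' && python3 -m handwheel '[[0,0,0.5,0,0],[0,0,1,0,0],[0,0,1.5,0,0],[0,0,2,0,0],[0,0,2,0,0]]'
```

```text
clock: 22.65
tcp_pos: [0.5908, -0.0648, 0.1614]
orientation: [0.0, -0.0, 1.0, -0.0]
wrist_force: [-0.0, 0.1, -2.2]
finger_gap: 0.0308
grip_force: 49.4
clock: 23.45
tcp_pos: [0.5904, -0.0647, 0.1471]
orientation: [-0.0, -0.0, 1.0, 0.0]
wrist_force: [0.4, -0.4, -2.1]
finger_gap: 0.0307
grip_force: 49.4
clock: 23.95
tcp_pos: [0.5906, -0.0648, 0.1454]
orientation: [0.0, -0.0, 1.0, 0.0]
wrist_force: [0.0, -0.9, -0.5]
finger_gap: 0.0304
grip_force: 49.6
```

```bash
python3 -m handwheel '[[0,0,0.5,0,0],[0,0,1,0,0],[0,0,1,0,0],[0,0,1,0,0]]' && python3 -m handwheel '[[0,0,-1,0,0.5],[0,0,-1,0,0.6],[0,0,-1,0,0.75],[0,0,-1,0,0.85],[0,0,-1,0,0.85]]' && python3 -m handwheel '[[0,0,-10,0,0.85],[0,0,-30,0,1],[0,0,-60,0,1],[0,0,-85,0,1],[0,0,-100,0,1],[0,0,-100,0,1]]' && python3 -m handwheel '[[0,20,0,0,1],[0,70,0,0,1],[0,120,0,0,1],[0,170,0,0,1],[0,220,0,0,1],[0,270,0,0,1],[0,320,0,0,1],[0,360,0,0,1]]' && python3 -m handwheel '[[0,40,20,0,1],[0,56,50,0,1],[0,56,50,0,1],[0,56,50,0,1]]'; python3 w.py w4
```

```text
clock: 24.35
tcp_pos: [0.591, -0.0649, 0.1453]
orientation: [0.001, -0.0, 1.0, -0.0]
wrist_force: [-0.5, 0.4, 5.6]
finger_gap: 0.0305
grip_force: 50.3
clock: 24.85
tcp_pos: [0.5904, -0.0647, 0.1451]
orientation: [-0.0, -0.0, 1.0, 0.0]
wrist_force: [-0.3, -0.3, 0.3]
finger_gap: 0.0726
grip_force: 0.0
clock: 25.45
tcp_pos: [0.5919, -0.0651, 0.2487]
orientation: [0.003, -0.0, 1.0, -0.001]
wrist_force: [0.9, 1.3, 0.2]
finger_gap: 0.0851
grip_force: 0.0
clock: 26.25
tcp_pos: [0.5895, 0.298, 0.2443]
orientation: [-0.001, -0.001, 1.0, -0.0]
wrist_force: [0.2, -0.9, -0.0]
finger_gap: 0.0853
grip_force: 0.0
clock: 26.65
tcp_pos: [0.5893, 0.3509, 0.1939]
orientation: [-0.002, -0.0, 1.0, -0.001]
wrist_force: [-0.4, 0.3, 0.8]
finger_gap: 0.0858
grip_force: 0.0
table 0.0005325236611802286 tcp [0.59029808 0.35051394 0.1954593 ]
dropper 183 [0.5918 0.3531 0.0188] 0.0004 top 0.0998
droppercap 69 [-147.9645    5.6284  148.641 ] 0.0024 top 0.0998
A 189 [ 0.4416 -0.1999  0.1609] 0.0069
B 270 [ 0.5927 -0.07    0.0305] 0.0058
```

```bash
python3 -m handwheel '[[-1,2,35,0,1],[-1,2,70,0,1],[-1,2,100,0,1],[-1,2,122,0,1],[-1,2,132,0,1],[-1,2,137,0,1],[-1,2,137,0,1]]' && python3 -m handwheel '[[0,0,0,0,0.35],[0,0,0,0,0.35],[0,0,0,0,0.35],[0,0,0,0,0.2],[0,0,0,0,0],[0,0,0,0,0],[0,0,0,0,0]]' 30 && python3 -m handwheel '[[0,0,-8,0,0],[0,0,-25,0,0],[0,0,-55,0,0],[0,0,-90,0,0],[0,0,-125,0,0],[0,0,-150,0,0],[0,0,-165,0,0],[0,0,-165,0,0]]' && python3 -m handwheel '[[3,-15,0,0,0],[12,-50,0,0,0],[22,-95,0,0,0],[33,-140,0,0,0],[43,-185,0,0,0],[54,-230,0,0,0],[64,-275,0,0,0],[73,-315,0,0,0]]' && python3 -m handwheel '[[10,-45,0,0,0],[20,-90,0,0,0],[30,-135,0,0,0],[39,-175,0,0,0],[46,-210,0,0,0],[48,-232,0,0,0],[48,-239,0,0,0],[48,-239,0,0,0]]' && python3 -m handwheel '[[0,0,0,0,0],[0,0,0,0,0],[0,0,0,0,0]]'; python3 held.py h4 D 0.172 0.20 0.019
```

```text
clock: 27.4
tcp_pos: [0.5923, 0.3528, 0.0594]
orientation: [0.001, 0.0, 1.0, 0.0]
wrist_force: [-0.2, 0.5, 0.4]
finger_gap: 0.0855
grip_force: 0.0
clock: 28.1
tcp_pos: [0.5917, 0.3534, 0.0588]
orientation: [0.0, -0.0, 1.0, 0.0]
wrist_force: [0.2, -0.3, 3.0]
finger_gap: 0.0207
grip_force: 29.1
clock: 28.9
tcp_pos: [0.5925, 0.3539, 0.2266]
orientation: [0.002, -0.0, 1.0, 0.001]
wrist_force: [0.8, 0.2, -0.9]
finger_gap: 0.0205
grip_force: 29.2
clock: 29.7
tcp_pos: [0.5168, 0.0365, 0.222]
orientation: [-0.001, 0.0, 1.0, 0.0]
wrist_force: [-0.3, -0.3, -0.1]
finger_gap: 0.0204
grip_force: 29.2
clock: 30.5
tcp_pos: [0.4699, -0.2012, 0.2222]
orientation: [-0.001, 0.001, 1.0, 0.001]
wrist_force: [1.7, 0.3, -0.5]
finger_gap: 0.0204
grip_force: 29.5
clock: 30.8
tcp_pos: [0.4707, -0.1997, 0.2233]
orientation: [0.0, -0.001, 1.0, 0.0]
wrist_force: [0.2, -0.4, -0.4]
finger_gap: 0.0207
grip_force: 29.5
tcp [ 0.4707 -0.1997  0.2233]
scene clamp [ 0.4689 -0.2016  0.0287] vessel 369 [ 0.4691 -0.1992  0.019 ] free [ 0.4688 -0.1995  0.0187] need dx,dy mm [-0.2 -2.5]
side clamp [ 0.4701 -0.2029  0.0291] vessel 249 [ 0.4702 -0.2004  0.019 ] free [ 0.47   -0.2006  0.0188] need dx,dy mm [-0.1 -2.5]
wrist clamp [ 0.4721 -0.2006  0.0277] vessel 775 [ 0.4714 -0.1996  0.019 ] free [ 0.4712 -0.1996  0.0188] need dx,dy mm [ 0.7 -1. ]
```

```bash
python3 -m handwheel '[[0,-2,15,0,0],[0,-2,35,0,0],[0,-2,55,0,0],[0,-2,66,0,0],[0,-2,72,0,0],[0,-2,77,0,0],[0,-2,82,0,0],[0,-2,86,0,0]]' && python3 -m handwheel '[[0,0,3,0,0],[0,0,6,0,0],[0,0,8,0,0],[0,0,10,0,0],[0,0,12,0,0],[0,0,13,0,0],[0,0,14,0,0],[0,0,14,0,0]]' && python3 -m handwheel '[[0,0,0.5,0,0],[0,0,1,0,0],[0,0,1.5,0,0],[0,0,2,0,0],[0,0,2,0,0]]'
```

```text
clock: 31.75
tcp_pos: [0.4709, -0.203, 0.1375]
orientation: [0.0, -0.0, 1.0, -0.0]
wrist_force: [1.0, -0.3, -0.4]
finger_gap: 0.0206
grip_force: 29.5
clock: 32.55
tcp_pos: [0.4705, -0.2028, 0.1232]
orientation: [-0.0, -0.0, 1.0, 0.0]
wrist_force: [0.5, 1.3, 0.4]
finger_gap: 0.0208
grip_force: 29.5
clock: 33.05
tcp_pos: [0.4709, -0.203, 0.1217]
orientation: [0.0, -0.0, 1.0, -0.0]
wrist_force: [0.4, 0.7, 3.9]
finger_gap: 0.0207
grip_force: 29.7
```

Contact is at the home height, so I'll release, retreat and inspect.

```bash
python3 -m handwheel '[[0,0,-1,0,0.4],[0,0,-1,0,0.5],[0,0,-1,0,0.65],[0,0,-1,0,0.8],[0,0,-1,0,0.8]]' && python3 -m handwheel '[[0,0,-10,0,0.8],[0,0,-30,0,0.8],[0,0,-60,0,1],[0,0,-95,0,1],[0,0,-130,0,1],[0,0,-140,0,1]]' && python3 -m handwheel '[[0,40,0,0,1],[0,85,0,0,1],[0,130,0,0,1],[0,175,0,0,1],[0,220,0,0,1],[0,265,0,0,1],[0,310,0,0,1],[0,310,0,0,1]]'
python3 - <<'E'
from fit import *
from workcell import imaging
a=[]
tops=dict(A=.115,B=.096,C=.148,D=.099)
for n in("scene","side"):
    c=imaging.read_camera(n); P,_=cloud(c); zo=0 if n=="scene" else -.0019
    for k in C:
        d=np.hypot(*(P[:,:2]-C[k]).T); q=P[(d<.04)&(P[:,2]>.1)&(P[:,2]<.3)]; print(n,k,"underside over platform base",np.round(np.percentile(q[:,2],99)-zo-tops[k]-.06,4),"top xy",np.round(q[q[:,2]>np.percentile(q[:,2],92)][:,:2].mean(0),3))
    a.append(cv2.resize(c["color"][140:340,270:510] if n=="scene" else c["color"][140:340,260:500],(400,333)))
cv2.imwrite("pics/final.png",np.hstack(a))
E
```

```text
clock: 33.55
tcp_pos: [0.4704, -0.2027, 0.1221]
orientation: [-0.0, -0.0, 1.0, 0.0]
wrist_force: [-0.8, 1.1, -0.2]
finger_gap: 0.0684
grip_force: 0.0
clock: 34.15
tcp_pos: [0.4719, -0.2037, 0.2671]
orientation: [0.003, -0.0, 1.0, -0.002]
wrist_force: [0.5, -0.1, 0.1]
finger_gap: 0.0851
grip_force: 0.0
clock: 34.95
tcp_pos: [0.4695, 0.1118, 0.2623]
orientation: [-0.0, -0.004, 1.0, 0.001]
wrist_force: [0.3, -0.7, 0.7]
finger_gap: 0.0854
grip_force: 0.0
scene A underside over platform base 0.0031 top xy [ 0.461 -0.07 ]
scene B underside over platform base 0.0041 top xy [ 0.587 -0.065]
scene C underside over platform base 0.0038 top xy [ 0.594 -0.19 ]
scene D underside over platform base 0.0027 top xy [ 0.467 -0.206]
side A underside over platform base 0.0029 top xy [ 0.46  -0.071]
side B underside over platform base 0.0037 top xy [ 0.588 -0.067]
side C underside over platform base 0.0037 top xy [ 0.594 -0.192]
side D underside over platform base 0.0023 top xy [ 0.468 -0.208]
```

View pics/final.png

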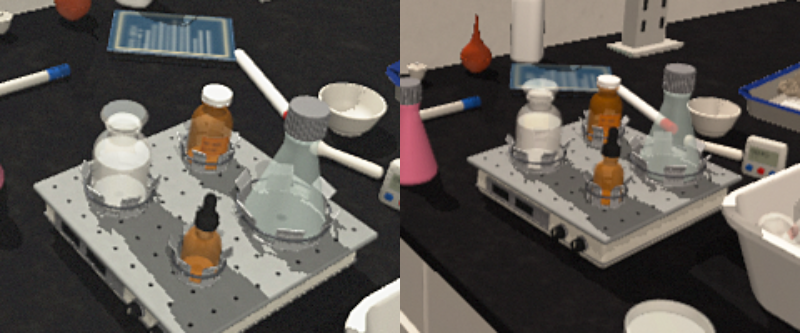

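In both views all four vessels stand upright in their matching clamps: clear (122,160), amber (210,130), flask (290,190) and dropper (203,240) in the left crop. Their undersides sit about 3 mm above the platform. Handing in.

```bash
python3 -m handwheel '[[0,0,0,0,1],[0,0,0,0,1],[0,0,0,0,1]]'; python3 -c "
from workcell import workorder;print(workorder.hand_in())"
```

```text
clock: 35.35
tcp_pos: [0.4706, 0.106, 0.2623]
orientation: [-0.0, 0.001, 1.0, -0.0]
wrist_force: [0.8, -0.3, 0.6]
finger_gap: 0.0852
grip_force: 0.0
the job is handed in; nothing more can be done
None
```

All four vessels stand upright and released in the clamps that fit them, fully home on the base discs by the final camera check, and the job was handed in at about 35 s; no verdict came back.

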